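# Reset the tripped power box on the audio bench

## Task

The power box with the sliding shutter has tripped. Using fingertips only, without gripping or lifting anything, push its shutter fully open, press the sunken key in the well right down and keep it down for a full second, then push the shutter fully shut again and move clear. Leave the key of the other box, which has no shutter, and the loose things on the bench alone, and do not force anything.

Things in the scene. Friction and masses are not known exactly. Their poses are not given: they have to be found in the camera images.
- reset_box: The box to reset: fixed dark metal box, 100 (its x) x 170 (its y) x 58 mm high, origin centred under it. Its x points from the vented front to the back, where 3 connectors stick out 52 mm, 30 mm up. In its flat top, centred 25 mm from the middle towards its -y, is a 46 x 46 mm well, 38 mm deep. A shutter slides over the well.
- shutter (a joint): The shutter's slide in m: 0 = fully shut (centred over the well), 0.050 = fully open against its stop, the well clear. It grows towards the box's +y. It starts part open, slides with about 1.5 N of friction and stays where it is left. It runs between two rails 5 mm high and 61 mm apart. The plate is 58 (x) x 54 (y) mm, its upper face 61.5 mm above the bench.
- shutter_tab (a point): Centre of the top of the shutter's upright push tab, 75.5 mm above the bench. The tab stands across the middle of the plate: 36 mm along the box's x, 6 mm thick along its y, 14 mm high above the plate. Its axes are the box's.
- reset_key (a joint): Travel of the reset key in m: 0 = up, 0.005 = right down against its stop. It springs back; about 2 N starts it and 6 N holds it right down.
- reset_key_top (a point): Centre of the top of the reset key, a round white key 24 mm across in a black round collar at the middle of the well. Its top is 41 mm above the bench, 17 mm below the box's top, and it is pressed straight down.
- other_box: The box to leave alone: fixed dark metal box, 100 (its x) x 170 (its y) x 58 mm high, origin centred under it. Its x points from the vented front to the back, where 3 connectors stick out 52 mm, 30 mm up. In its flat top, centred 25 mm from the middle towards its -y, is a 46 x 46 mm well, 38 mm deep. No shutter: the well lies open.
- other_key (a joint): Travel of the other box's key in m: 0 = up, 0.005 = right down. Must stay up. The key is like the reset key.
- adapter: Loose bystander: metal barrel adapter standing upright, 25 mm across, 54 mm high, origin at the centre of its underside.
- battery: Loose bystander: small block battery standing upright, 17 x 26 x 47 mm high, origin at the centre of its underside.
- plug_pack: Loose bystander: black plug-in power supply lying flat, 75 x 50 x 32 mm high, with two short pins, origin at the centre of its underside.
Not all that is in view belongs to the job. What is shaped like the reset_box but purple or yellow is not meant.

How it is judged:
By the outcome, as a careful person would: the job done as asked, in the order asked, and still so for the second after the job is handed in, with the robot touching nothing.
It also fails if it takes over 51 s, if anything falls off the work surface, if the arm or the gripper's body presses on something with over 40 N, if the wrist force passes 120 N, or if a joint passes its speed limit or range.

## Robot

A 6-joint arm with a two-finger parallel gripper is mounted at the origin on the work surface. World frame = base frame: x ahead of the robot, y to its left, z up, the work surface at z = 0. Lengths are in m, angles in degrees, forces in N, time in s.
With the tool pointing down it reaches from about 0.4 to 0.825 m from the base axis. Payload 7 kg.
Tool frame: the origin (TCP) lies midway between the tips of the shut fingers; the grasp point (between the pads) lies 19 mm behind it; z points along the fingers, y is the direction in which the jaws open and shut (so a half turn about z gives the same grasp; the last joint's range is limited). The gripper opens to 88 mm and grips with 3 to 60 N. Pads are 19 mm wide; open, the fingers measure 130 mm over their backs; the gripper's body (78 mm by 193 mm) begins 47 mm behind the grasp point.
Start: joints at [-52.477, 20.546, 0.682, 0, -70.136, -16.507], TCP at [0.242, -0.63, 0.227] pointing down, gripper open.
Joint ranges: [-176.03, 176.03], [-82.01, 121.73], [-58.28, 71.71], [-173.87, 95.51], [-174.79, -0.11], [-173.66, 173.66]. Speed limits (degrees/s): [136.94, 136.94, 172.46, 180, 180, 180].

## Interface

Orientations are given as [roll, pitch, yaw] about the fixed x, y, z axes, in that order (R = Rz(yaw) Ry(pitch) Rx(roll)).
In Python, from plant import sensors, viewer, r gives the robot as it stands. The module is installed in compiled form; this text tells all that it offers.
- The arm moves only by the shell command python3 -m handwheel 'ROWS' [OPENING] [FORCE]. ROWS is JSON, one flat list of numbers, 6 for each row, row after row: the shift along the world's x, y, z in cm, then the turn, a rotation vector about the world's x, y, z in rad. In form: [tx, ty, tz, wx, wy, wz, tx, ty, tz, wx, wy, wz, ...]. A call has 1 to 8 rows; each row is the pose to reach, as a shift and turn from the pose measured when the call began; what a row does not reach only later rows make up. A row lasts 1/10 s, in which the tool goes at most 50 mm and 8.59 degrees, less where a joint would pass 70% of its speed; a pose out of reach is approached as far as the arm can. A call with a gripper value outside its range is refused whole. OPENING is the closure in counts, from 0 (fully open) to 255 (shut), set as the call begins (- or left out, the last holds). The fingers move at their own pace and stop on an object; FORCE is the grip in N (left out, the last holds). Time passes only in rows, so rows that repeat a pose let the fingers close. It gives the time, the measured TCP pose, the force and the opening at its end, in the units of the state.
- sensors.get_state(): the state, without advancing time (a new reading comes with each control period).
- viewer.capture(name): name is "scene" or "top" or "wrist"; returns a dict with "img" (384x512x3 uint8, red, green, blue), "camera_matrix" (3x3 intrinsics, pixels), "camera_from_world" (4x4, takes a point from world to camera coordinates); the wrist camera has in their place "mount" (4x4, takes a point from camera to tool coordinates, whose origin is the TCP and whose axes are the flange's). Camera axes: x right, y down, z forward; pixel columns grow to the right and rows downward; lengths in m; the calibration is good to about 2 mm. A picture is of the moment at which its call begins: read the wrist's pose just before it. There is no depth.
- r.close_job(): hands the job in, once; it reports no verdict.
The state is a dict: "time_s": time; "joints": joint angles; "qd": joint speeds; "joint_torque": joint torques, N m; "tcp_pos": TCP position; "eef_rot": TCP orientation; "contact_force": force on the tool from outside, world axes, zero at the start; "moment": the same for the moment, N m; "gripper_width": finger opening in m.
Only numpy, scipy, OpenCV 4.12 (cv2) and the standard library are available. Lean on these libraries where they do the work, as an engineer would, in place of code of your own. Each camera call takes 0.05 s, during which the arm holds its last target.

## Working session

There is one attempt and no reset: what is moved stays moved. The work goes in short steps, Python scripts to look and compute and a shell command to move; the robot and the scene stay as the last step left them, time stands still between calls to the robot, and variables do not carry over. Pictures are saved under pics/ and viewed, and the job is handed in when it is done.

```bash
mkdir -p pics; python3 - <<'E'
from plant import sensors, viewer, r
import cv2,numpy as np
s=sensors.get_state();print(s)
for n in("scene","top"):
    c=viewer.capture(n);cv2.imwrite(f"pics/{n}0.png",cv2.resize(c["img"][:,:,::-1],(800,600),interpolation=cv2.INTER_CUBIC))
    np.savez(f"{n}0.npz",**c)
    print(n,c["camera_matrix"],c["camera_from_world"])
E
```

```text
{'time_s': 0.0, 'joints': array([-5.24788961e+01,  2.05908026e+01,  6.33778479e-01, -1.81738529e-02,
       -7.01347329e+01, -1.65068485e+01]), 'qd': array([ 0.06380813, -0.10045876,  0.02116309, -0.02771709,  0.00577866,
        0.04946457]), 'joint_torque': array([-3.04068762e-04, -5.82717705e+01,  2.93073070e+01,  6.99728519e+00,
        7.17966323e-03, -1.61358962e-04]), 'tcp_pos': array([ 0.24184937, -0.62967361,  0.22563597]), 'eef_rot': array([ 1.79907170e+02, -9.69272560e-03, -1.58991926e+02]), 'contact_force': array([ 0.02552137, -0.25983504, -0.45742328]), 'moment': array([-0.05646962,  0.01979706, -0.01422556]), 'gripper_width': 0.08770650934335153}
scene [[467.1711271    0.         250.58389819]
 [  0.         467.1711271  182.04110078]
 [  0.           0.           1.        ]] [[-1.37758145e-03  9.99963415e-01 -8.44217740e-03  4.26095637e-02]
 [ 7.96311413e-01 -4.00961299e-03 -6.04873588e-01 -3.64048850e-01]
 [-6.04885308e-01 -7.55586485e-03 -7.96276756e-01  1.39978567e+00]
 [ 0.00000000e+00  0.00000000e+00  0.00000000e+00  1.00000000e+00]]
top [[410.93889556   0.         268.00688784]
 [  0.         410.93889556 190.16338972]
 [  0.           0.           1.        ]] [[-2.42602855e-02 -9.99705493e-01  6.04010893e-04 -4.41500483e-02]
 [-9.96716716e-01  2.41410607e-02 -7.72851720e-02  5.14225842e-01]
 [ 7.72478295e-02 -2.47698809e-03 -9.97008845e-01  1.15993631e+00]
 [ 0.00000000e+00  0.00000000e+00  0.00000000e+00  1.00000000e+00]]
```

View pics/scene0.png

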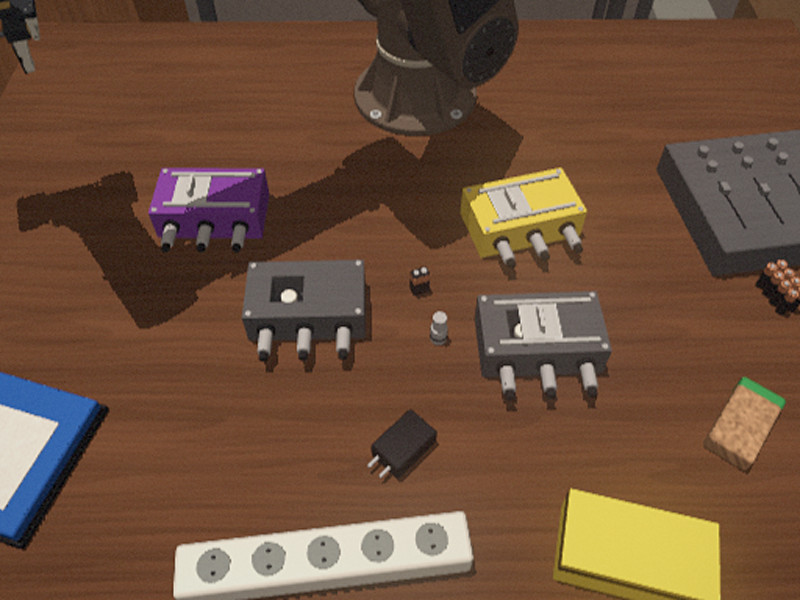

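View pics/top0.png

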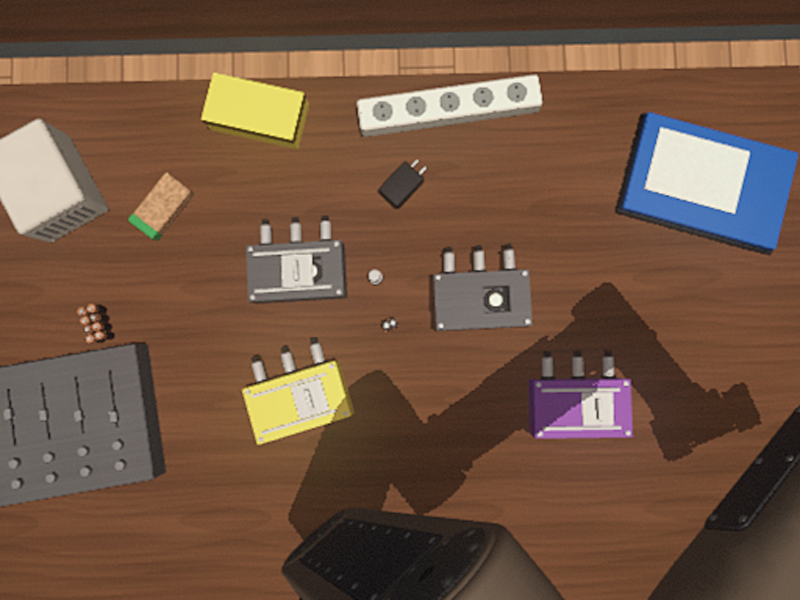

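The candidates in the top view are a dark box with shutter at (296,270), a dark box without shutter at (482,300), a yellow one at (297,402) and a purple one at (581,408). Only the dark one at (296,270), which is at (542,335) in the scene view, is dark and has a shutter, so it is the one meant. I'll confirm that in enlarged crops and measure it.

```bash
python3 - <<'E'
import cv2,numpy as np
t=np.load("top0.npz")["img"][:,:,::-1];s=np.load("scene0.npz")["img"][:,:,::-1]
# crop 100x75 ->800x600 (x8)
cv2.imwrite("pics/topc.png",cv2.resize(t[135:210,140:240],(800,600),interpolation=cv2.INTER_CUBIC))
cv2.imwrite("pics/scec.png",cv2.resize(s[180:255,295:395],(800,600),interpolation=cv2.INTER_CUBIC))
E
```

```text
(no output)
```

View pics/topc.png

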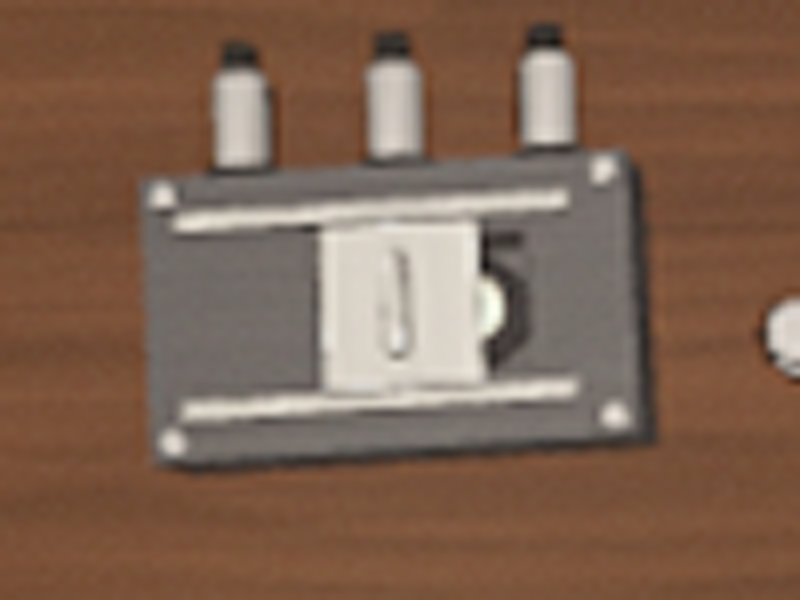

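View pics/scec.png

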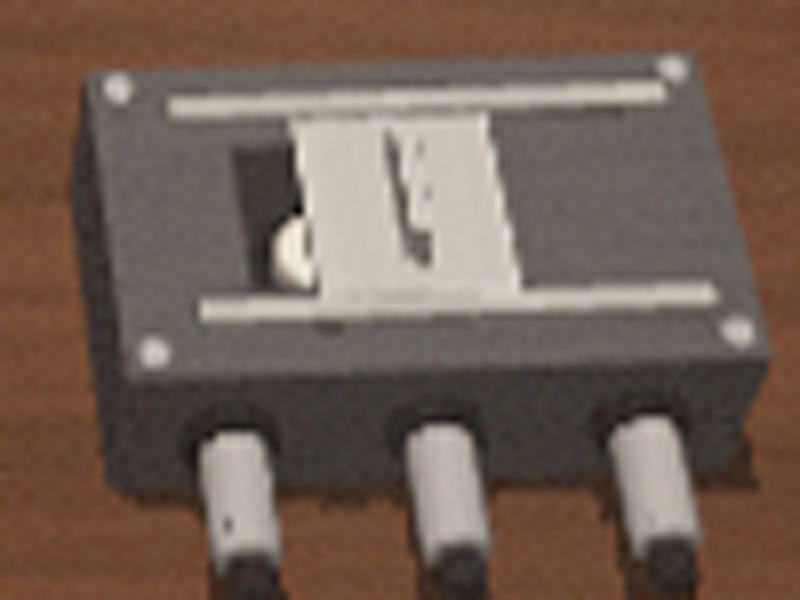

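The crops confirm it: dark box, two rails, plate part open, white key showing. In the top crop its top corners are near (145,180), (625,150), (638,435) and (157,462). In the scene crop they are near (90,72), (692,52), (768,358) and (128,378). Next I fit the pose.

```bash
cat >h.py <<'E'
import numpy as np
T=dict(np.load("top0.npz"));S=dict(np.load("scene0.npz"))
def px(p,off,k=8): return np.array(off)+(np.array(p,float)+.5)/k-.5
def ray(c,uv,z):
    K,M=c["camera_matrix"],c["camera_from_world"];R,t=M[:3,:3],M[:3,3]
    d=R.T@np.linalg.solve(K,[uv[0],uv[1],1]);o=-R.T@t
    return o+d*(z-o[2])/d[2]
def proj(c,p):
    q=c["camera_matrix"]@(c["camera_from_world"]@np.r_[p,1])[:3];return q[:2]/q[2]
E
python3 - <<'E'
from h import *
from scipy.optimize import least_squares
# box x=+back, y=+ ; order  (+x,+y),(+x,-y),(-x,-y),(-x,+y)
L=np.array([[.05,.085],[.05,-.085],[-.05,-.085],[-.05,.085]])
tp=[(145,180),(625,150),(638,435),(157,462)]
sp=[(128,378),(90,72),(692,52),(768,358)]; so=[1,2,3,0]
sc={1:(128,378),2:(90,72),3:(692,52),0:(768,358)}
A=np.array([ray(T,px(p,(140,135)),.058)[:2] for p in tp])
B=np.array([ray(S,px(sc[i],(295,180)),.058)[:2] for i in range(4)])
for n,P in(("top",A),("scene",B),("both",None)):
    f=lambda q,P:((np.array([[np.cos(q[2]),-np.sin(q[2])],[np.sin(q[2]),np.cos(q[2])]])@L.T).T+q[:2]-P).ravel()
    g=(lambda q:f(q,P)) if P is not None else (lambda q:np.r_[f(q,A),f(q,B)])
    o=least_squares(g,[.6,-.1,0]);print(n,o.x,np.degrees(o.x[2]),np.abs(o.fun).max())
q=o.x;c,s=np.cos(q[2]),np.sin(q[2]);Rt=np.array([[c,-s],[s,c]])
def loc(P):return (Rt.T@(P[:2]-q[:2])).round(4)
W=lambda x,y,:(Rt@[x,y]+q[:2]).round(4)
# plate corners z .0615
for p in[(322,225),(478,222),(486,383),(326,390)]: print("plate top",loc(ray(T,px(p,(140,135)),.0615)))
for p in[(293,120),(488,113),(522,290),(322,302)]: print("plate scene",loc(ray(S,px(p,(295,180)),.0615)))
print("tab",loc(ray(T,px((397,300),(140,135)),.0755)))
print("key",W(0,-.025))
E
```

```text
top [0.56381294 0.16389742 0.0352216 ] 2.0180490823947275 0.0014842759043324216
scene [0.56671396 0.16688177 0.03348862] 1.918756307119614 0.0011195668852605478
both [0.56526345 0.1653896  0.03435351] 1.9683113387761815 0.0029254131602995115
plate top [0.0279 0.0207]
plate top [ 0.0258 -0.0335]
plate top [-0.0306 -0.0337]
plate top [-0.0298  0.0218]
plate scene [-0.0273 -0.0292]
plate scene [-0.0275  0.0245]
plate scene [0.0303 0.0237]
plate scene [ 0.032  -0.0297]
tab [-0.0017 -0.0067]
key [0.5661 0.1404]
```

```bash
python3 -m handwheel '[2,4,0,0,0,0.08, 4,8,0,0,0,0.16, 6,12,0,0,0,0.24, 8,16,0,0,0,0.32, 10,20,0,0,0,0.40, 12,24,0,0,0,0.48, 14,28,0,0,0,0.56, 16,32,0,0,0,0.64]' 255 20
```

```text
time_s: 0.9
tcp_pos: [0.4021, -0.3079, 0.2256]
eef_rot: [179.9, -0.0, -122.1]
contact_force: [1.5, -1.5, 0.0]
gripper_width: 0.029
```

```bash
python3 -m handwheel '[2,4,0,0,0,0.08, 4,8,0,0,0,0.16, 6,12,0,0,0,0.24, 8,16,0,0,0,0.32, 10,20,0,0,0,0.40, 12,24,0,0,0,0.48, 13,28,0,0,0,0.56, 14,32,0,0,0,0.60]'; python3 - <<'E'
from plant import sensors, viewer
import cv2
print(sensors.get_state())
c=viewer.capture("wrist");print(c["camera_matrix"],c["mount"])
cv2.imwrite("pics/w1.png",cv2.resize(c["img"][:,:,::-1],(800,600),interpolation=cv2.INTER_CUBIC))
E
```

```text
time_s: 1.7
tcp_pos: [0.5423, 0.0138, 0.2252]
eef_rot: [179.9, -0.0, -87.6]
contact_force: [0.8, -0.2, -0.0]
gripper_width: 0.0002
{'time_s': 1.7, 'joints': array([ 2.21437636e+01,  8.20851757e+00, -1.61003175e+01, -3.83957664e-02,
       -6.58204217e+01, -1.97096136e+01]), 'qd': array([ 38.67681383,   9.21023712,  10.99353524,   0.1557547 ,
        -1.81196051, -17.66935262]), 'joint_torque': array([-3.62536669e+00, -4.18955433e+01,  2.73064023e+01,  6.61399081e+00,
       -1.24302987e-02,  9.19281878e-01]), 'tcp_pos': array([0.54226227, 0.01384853, 0.22523631]), 'eef_rot': array([ 1.79866510e+02, -1.06522878e-02, -8.75816039e+01]), 'contact_force': array([ 0.76981846, -0.18932696, -0.02223755]), 'moment': array([-0.03466328, -0.02253962, -0.06309587]), 'gripper_width': 0.00021896992231978555}
[[318.71733174   0.         259.2637412 ]
 [  0.         318.71733174 193.33087255]
 [  0.           0.           1.        ]] [[-5.16754944e-04 -9.64248823e-01 -2.64998001e-01  7.31675794e-02]
 [ 9.99999598e-01 -3.04057909e-04 -8.43656383e-04 -3.78715516e-04]
 [ 7.32919936e-04 -2.64998330e-01  9.64248592e-01 -1.57837357e-01]
 [ 0.00000000e+00  0.00000000e+00  0.00000000e+00  1.00000000e+00]]
```

View pics/w1.png

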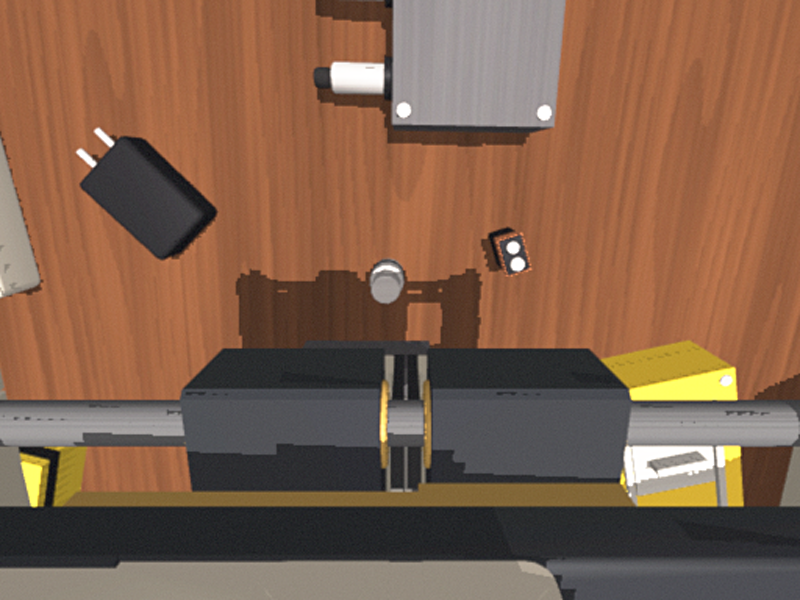

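The wrist view looks towards −y: other_box is at top centre, the adapter at (385,280) and the battery at (510,250). I'll move past the reset box so the wrist camera can see it, and look at the shut fingertips from the scene camera.

```bash
python3 -m handwheel '[0.5,4,0,0,0,0, 1,8,0,0,0,0, 1.5,12,0,0,0,0, 2,16,0,0,0,0, 2.3,20,0,0,0,0, 2.3,24,0,0,0,0, 2.3,26,0,0,0,0, 2.3,26,0,0,0,0]'; python3 - <<'E'
from plant import sensors, viewer
import cv2,numpy as np
s=sensors.get_state();print(s["tcp_pos"],s["eef_rot"],s["qd"].round(1),s["contact_force"])
c=viewer.capture("wrist");np.savez("w2.npz",pos=s["tcp_pos"],rot=s["eef_rot"],**c)
cv2.imwrite("pics/w2.png",cv2.resize(c["img"][:,:,::-1],(800,600),interpolation=cv2.INTER_CUBIC))
c=viewer.capture("scene");np.savez("scene1.npz",**c)
from h import proj
u=proj(c,s["tcp_pos"]);print("tcp px",u)
x,y=(u-[50,45]).astype(int);
x=min(max(x,0),412);y=max(y,0)
print(x,y);cv2.imwrite("pics/s1.png",cv2.resize(c["img"][y:y+75,x:x+100,::-1],(800,600),interpolation=cv2.INTER_CUBIC))
E
```

```text
time_s: 2.55
tcp_pos: [0.5666, 0.2803, 0.2241]
eef_rot: [179.9, 0.0, -87.3]
contact_force: [-0.3, 0.1, -0.0]
gripper_width: 0.0006
[0.56664137 0.28027655 0.22413791] [ 1.79884374e+02  3.72317509e-03 -8.72594220e+01] [-2.2 -1.4 -1.8  0.1 -0.2  1.5] [-0.2584279   0.10005982 -0.03089271]
tcp px [421.26275595 155.64275722]
371 110
```

View pics/w2.png

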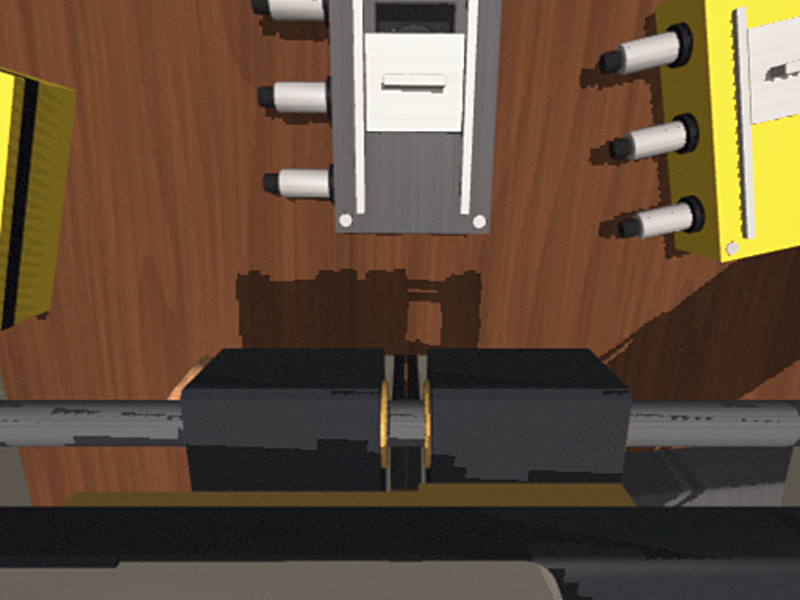

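View pics/s1.png

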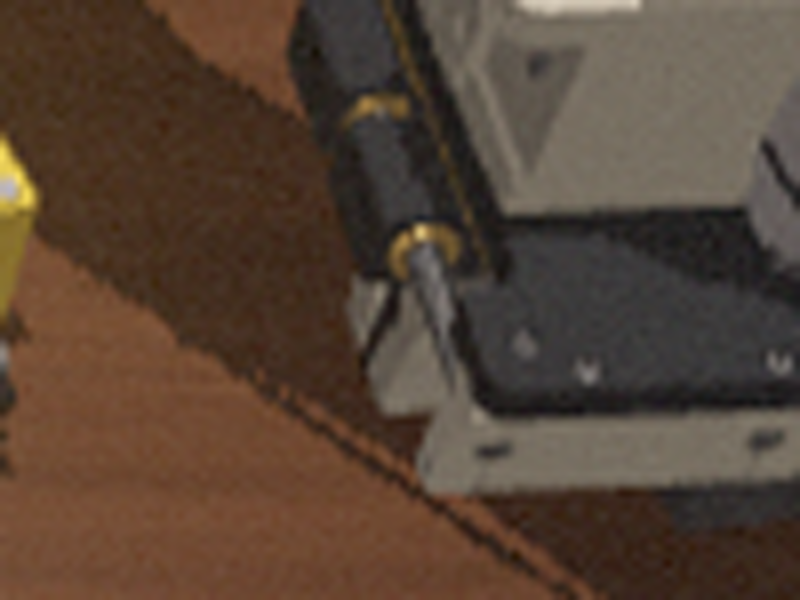

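```bash
python3 - <<'E'
import cv2,numpy as np
w=np.load("w2.npz")["img"][:,:,::-1]
cv2.imwrite("pics/w2f.png",cv2.resize(w[210:330,190:350],(800,600),interpolation=cv2.INTER_CUBIC))
cv2.imwrite("pics/w2b.png",cv2.resize(w[0:150,160:360],(800,600),interpolation=cv2.INTER_CUBIC))
w=np.load("scene0.npz")["img"][:,:,::-1]
cv2.imwrite("pics/s0g.png",cv2.resize(w[0:60,0:80],(800,600),interpolation=cv2.INTER_CUBIC))
E
```

```text
(no output)
```

View pics/w2f.png

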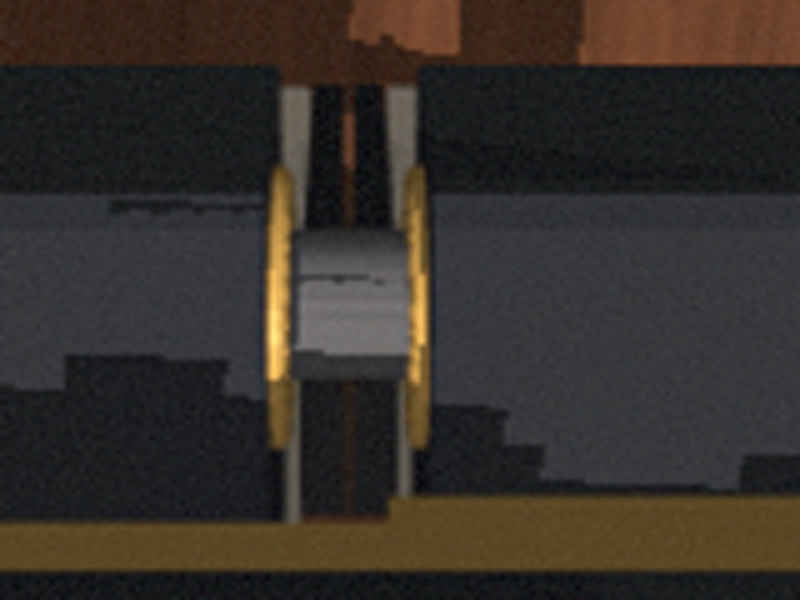

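View pics/w2b.png

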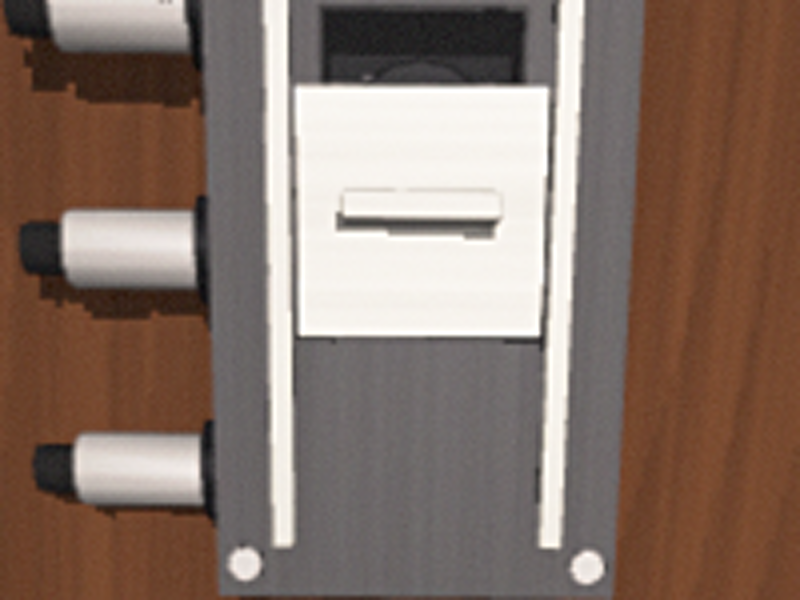

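View pics/s0g.png

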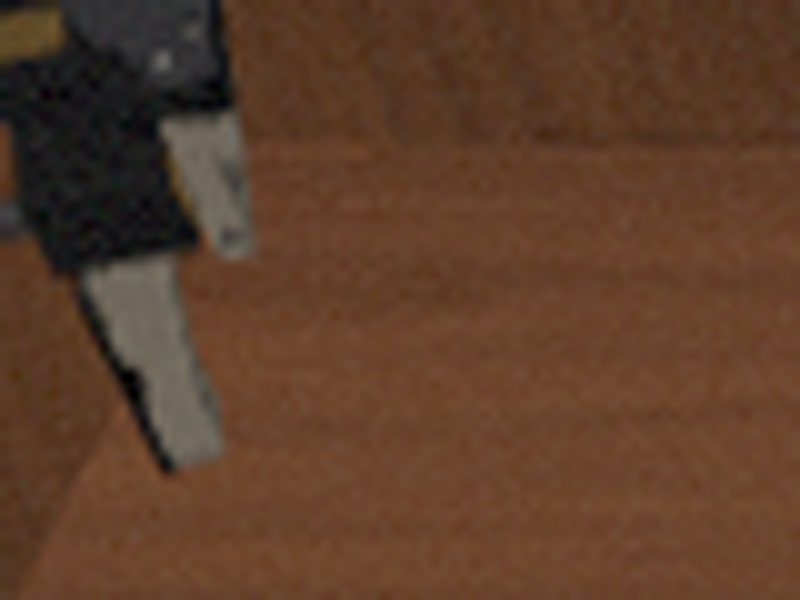

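Wrist crop (4x, offset 160,0): tab top centre is at (421,205). Plate corners are (296,86), (548,88), (541,334) and (298,336), and the box's +y end edge is at (218,597)–(612,597). The shut fingertips form a slim blade of about 15 x 19 mm, so they fit the well.

```bash
cat >>h.py <<'E'
from scipy.spatial.transform import Rotation as Ro
def wcam(f):
    w=dict(np.load(f));M=np.eye(4);M[:3,:3]=Ro.from_euler("xyz",w["rot"],degrees=True).as_matrix();M[:3,3]=w["pos"]
    w["camera_from_world"]=np.linalg.inv(M@w["mount"]);return w
E
python3 - <<'E'
from h import *
w=wcam("w2.npz")
P=lambda p,z:ray(w,px(p,(160,0),4),z).round(4)
print("tab",P((421,205),.0755),"ends",P((343,205),.0755),P((500,207),.0755))
c=[P(p,.0615) for p in[(296,86),(548,88),(541,334),(298,336)]];print(c,np.mean(c,0))
a,b=P((218,597),.058),P((612,597),.058);print("end",a,b,np.linalg.norm(a-b))
yaw=np.radians(2);m=(a+b)/2
print("box centre",m[:2]-.085*np.array([-np.sin(yaw),np.cos(yaw)]))
d=c[1]-c[0];print(np.degrees(np.arctan2(-d[1],-d[0])),np.linalg.norm(d)); d=c[3]-c[0];print(np.degrees(np.arctan2(-d[0],d[1])),np.linalg.norm(d))
E
```

```text
tab [0.5677 0.16   0.0755] ends [0.585  0.1609 0.0755] [0.5501 0.1596 0.0755]
[array([0.5972, 0.1343, 0.0615]), array([0.54  , 0.132 , 0.0615]), array([0.5375, 0.1849, 0.0615]), array([0.5953, 0.1881, 0.0615])] [0.5675   0.159825 0.0615  ]
end [0.6142 0.2516 0.058 ] [0.5143 0.2468 0.058 ] 0.10001524883736479
box centre [0.56721646 0.16425178]
2.302610834094624 0.05724622258280445
2.022616295096427 0.05383353973128646
```

```bash
python3 -m handwheel '[0,-4,0,0,0,-0.013, 0,-8,0,0,0,-0.013, 0.1,-12,-2,0,0,-0.013, 0.1,-15,-5,0,0,-0.013, 0.1,-15.1,-8,0,0,-0.013, 0.1,-15.1,-11,0,0,-0.013, 0.1,-15.1,-12,0,0,-0.013, 0.1,-15.1,-12,0,0,-0.013]'
```

```text
time_s: 3.45
tcp_pos: [0.5668, 0.1255, 0.1036]
eef_rot: [179.7, -0.1, -88.2]
contact_force: [0.2, 0.2, 0.0]
gripper_width: 0.0003
```

```bash
python3 -m handwheel '[0.1,0.2,-1.5,0,0,0, 0.1,0.3,-3,0,0,0, 0.1,0.3,-3.7,0,0,0, 0.1,0.3,-3.7,0,0,0]'; python3 - <<'E'
from plant import sensors, viewer
import cv2
c=viewer.capture("scene")
cv2.imwrite("pics/s2.png",cv2.resize(c["img"][165:255,285:405,::-1],(800,600),interpolation=cv2.INTER_CUBIC))
s=sensors.get_state();print(s["tcp_pos"],s["contact_force"])
E
```

```text
time_s: 3.85
tcp_pos: [0.568, 0.1286, 0.067]
eef_rot: [179.7, -0.1, -88.2]
contact_force: [0.4, -0.1, -0.1]
gripper_width: 0.0003
[0.56830388 0.12871903 0.06752542] [-0.16799731  0.17303769 -0.72855112]
```

View pics/s2.png

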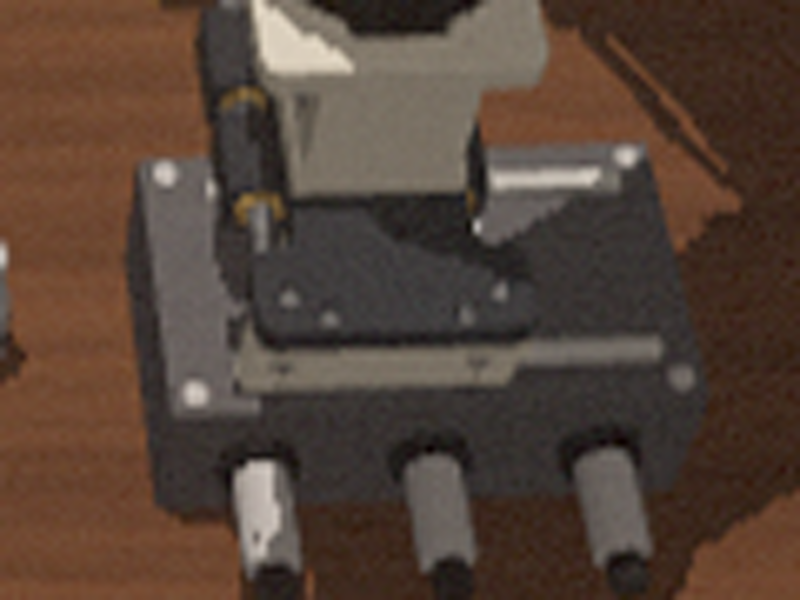

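The gripper hides the tip in this view, so I'll watch the force while pushing towards +y.

```bash
python3 -m handwheel '[0,0.6,-0.1,0,0,0, 0,1.2,-0.1,0,0,0, 0,1.7,-0.1,0,0,0, 0,2.1,-0.1,0,0,0, -0.1,2.5,-0.1,0,0,0, -0.1,2.9,-0.1,0,0,0, -0.1,3.3,-0.1,0,0,0, -0.1,3.7,-0.1,0,0,0]'
```

```text
time_s: 4.7
tcp_pos: [0.567, 0.1658, 0.0664]
eef_rot: [179.8, -0.1, -88.1]
contact_force: [0.1, -1.0, 1.1]
gripper_width: 0.0008
```

```bash
python3 -m handwheel '[0,0.3,0,0,0,0, 0,0.6,0,0,0,0, 0,0.8,0,0,0,0, 0,0.8,0,0,0,0]'; python3 -m handwheel '[0,0.1,0,0,0,0, 0,0.2,0,0,0,0, 0,0.2,0,0,0,0]'
```

```text
time_s: 5.1
tcp_pos: [0.5669, 0.1742, 0.0663]
eef_rot: [179.8, -0.1, -88.1]
contact_force: [-0.3, 0.3, -0.3]
gripper_width: 0.0004
time_s: 5.4
tcp_pos: [0.5669, 0.1762, 0.0663]
eef_rot: [179.7, -0.1, -88.1]
contact_force: [-0.3, -1.9, 0.6]
gripper_width: 0.0003
```

```bash
python3 -m handwheel '[0,0.1,0,0,0,0, 0,0.1,0,0,0,0]';python3 -m handwheel '[0,0.1,0,0,0,0, 0,0.1,0,0,0,0]'
```

```text
time_s: 5.6
tcp_pos: [0.5669, 0.177, 0.0663]
eef_rot: [179.7, -0.1, -88.1]
contact_force: [-0.5, -2.4, 0.7]
gripper_width: 0.0008
time_s: 5.8
tcp_pos: [0.5668, 0.1771, 0.0662]
eef_rot: [179.7, -0.2, -88.1]
contact_force: [1.2, -5.3, 2.4]
gripper_width: 0.0006
```

The force rose from 2.4 to 5.3 N with almost no motion, at y = 0.1771 (0.177 predicted), so the shutter is against its open stop. Next, the key.

```bash
python3 -m handwheel '[0,-1,0,0,0,0, 0.1,-2.4,0.2,0,0,0, 0.1,-3.75,0.2,0,0,0, 0.1,-3.75,0.2,0,0,0, 0.1,-3.75,-0.6,0,0,0, 0.1,-3.75,-1.4,0,0,0, 0.1,-3.75,-2.0,0,0,0, 0.1,-3.75,-2.0,0,0,0]'
```

```text
time_s: 6.6
tcp_pos: [0.5669, 0.1394, 0.0447]
eef_rot: [179.6, -0.2, -88.1]
contact_force: [-0.5, 0.2, -0.3]
gripper_width: 0.0003
```

```bash
python3 -m handwheel '[0,0,-0.2,0,0,0, 0,0,-0.4,0,0,0, 0,0,-0.6,0,0,0, 0,0,-0.6,0,0,0]'; python3 - <<'E'
from plant import sensors, viewer
import cv2
c=viewer.capture("scene")
cv2.imwrite("pics/s3.png",cv2.resize(c["img"][165:255,285:405,::-1],(800,600),interpolation=cv2.INTER_CUBIC))
s=sensors.get_state();print(s["tcp_pos"],s["contact_force"])
E
```

```text
time_s: 7.0
tcp_pos: [0.567, 0.1396, 0.0388]
eef_rot: [179.6, -0.2, -88.1]
contact_force: [-1.8, 1.4, 3.5]
gripper_width: 0.0005
[0.56696522 0.13962202 0.0389518 ] [-1.81067272  0.47620604  3.51895123]
```

View pics/s3.png

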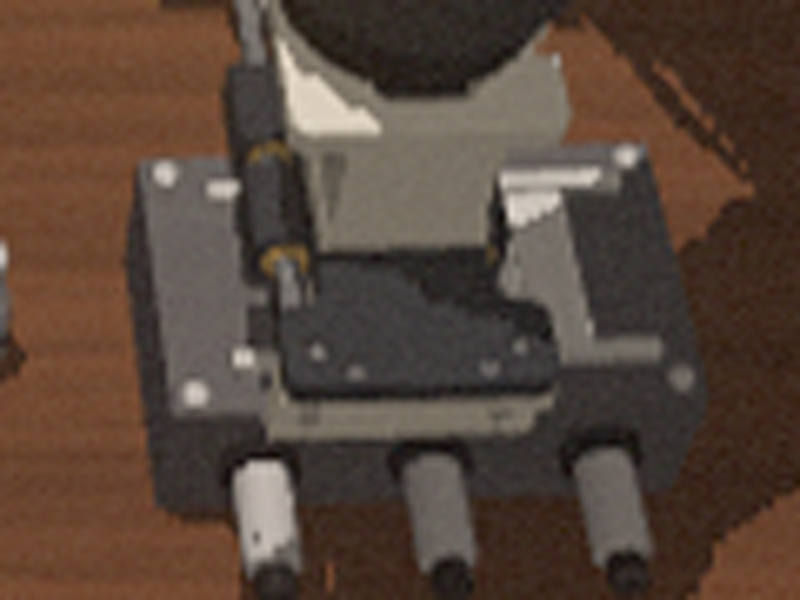

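The plate's edge is now visible near (590,330), shutter open. The key is giving with 3.5 N at about 2.1 mm, which fits a spring running from 2 to 6 N. I'll press on to the stop.

```bash
python3 -m handwheel '[0,0,-0.1,0,0,0, 0,0,-0.2,0,0,0, 0,0,-0.25,0,0,0, 0,0,-0.25,0,0,0]'; python3 -m handwheel '[0,0,-0.1,0,0,0, 0,0,-0.1,0,0,0]'
```

```text
time_s: 7.45
tcp_pos: [0.567, 0.1397, 0.0366]
eef_rot: [179.6, -0.2, -88.1]
contact_force: [-3.1, 0.3, 5.1]
gripper_width: 0.0005
time_s: 7.65
tcp_pos: [0.567, 0.1397, 0.0363]
eef_rot: [179.6, -0.2, -88.1]
contact_force: [-4.2, -0.1, 9.7]
gripper_width: 0.0003
```

```bash
python3 -m handwheel '[-0.03,0,-0.07,0,0,0, -0.03,0,-0.07,0,0,0]'; python3 -m handwheel '[0,0,0,0,0,0]'
```

```text
time_s: 7.85
tcp_pos: [0.567, 0.1397, 0.0363]
eef_rot: [179.7, -0.2, -88.1]
contact_force: [-3.7, -0.4, 9.8]
gripper_width: 0.0002
time_s: 7.95
tcp_pos: [0.567, 0.1397, 0.0367]
eef_rot: [179.7, -0.2, -88.1]
contact_force: [-4.0, 0.6, 5.6]
gripper_width: 0.0002
```

```bash
python3 -m handwheel '[-0.03,0,-0.14,0,0,0, -0.03,0,-0.14,0,0,0, -0.03,0,-0.14,0,0,0, -0.03,0,-0.14,0,0,0, -0.03,0,-0.14,0,0,0, -0.03,0,-0.14,0,0,0, -0.03,0,-0.14,0,0,0, -0.03,0,-0.14,0,0,0]'; python3 -m handwheel '[0,0,-0.12,0,0,0, 0,0,-0.12,0,0,0, 0,0,-0.12,0,0,0, 0,0,-0.12,0,0,0, 0,0,-0.12,0,0,0, 0,0,-0.12,0,0,0, 0,0,-0.12,0,0,0, 0,0,-0.12,0,0,0]'
```

```text
time_s: 8.75
tcp_pos: [0.567, 0.1397, 0.0362]
eef_rot: [179.7, -0.2, -88.1]
contact_force: [-4.0, -1.3, 11.3]
gripper_width: 0.0006
time_s: 9.55
tcp_pos: [0.567, 0.1397, 0.0362]
eef_rot: [179.8, -0.2, -88.1]
contact_force: [-6.0, 0.4, 14.4]
gripper_width: 0.0008
```

The key was held at z ≈ 0.0362 with 10–14 N for 1.6 s; the stop is stiff and the spring alone gives at most 6 N. Now I lift, cross over the tab and come down on its +y side.

```bash
python3 -m handwheel '[0,0,1,0,0,0, 0,0,2.5,0,0,0, 0,0,4.5,0,0,0, 0,0,6.4,0,0,0, 0,2,6.8,0,0,0, -0.1,5,6.8,0,0,0, -0.2,7.8,6.8,0,0,0, -0.2,8,6.8,0,0,0]'; python3 - <<'E'
from plant import sensors, viewer
import cv2
for n in("scene","top"):
    c=viewer.capture(n);i=c["img"][165:255,285:405,::-1] if n=="scene" else c["img"][127:217,130:250,::-1]
    cv2.imwrite(f"pics/{n}4.png",cv2.resize(i,(800,600),interpolation=cv2.INTER_CUBIC))
s=sensors.get_state();print(s["tcp_pos"],s["contact_force"])
E
```

```text
time_s: 10.35
tcp_pos: [0.5652, 0.2228, 0.1039]
eef_rot: [179.8, -0.2, -87.9]
contact_force: [0.6, -0.0, -0.3]
gripper_width: 0.0008
[0.56465093 0.22059692 0.10354443] [-0.02446796  0.6274736  -0.13522705]
```

View pics/scene4.png

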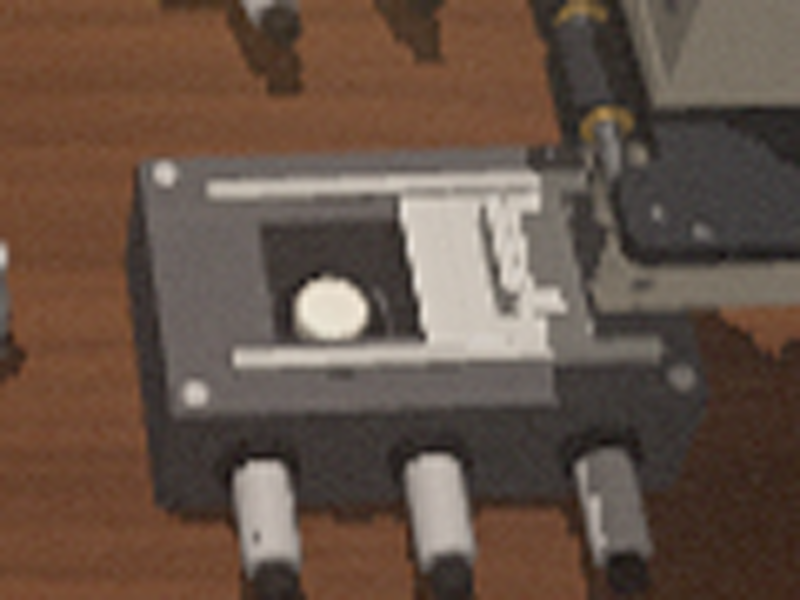

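View pics/top4.png

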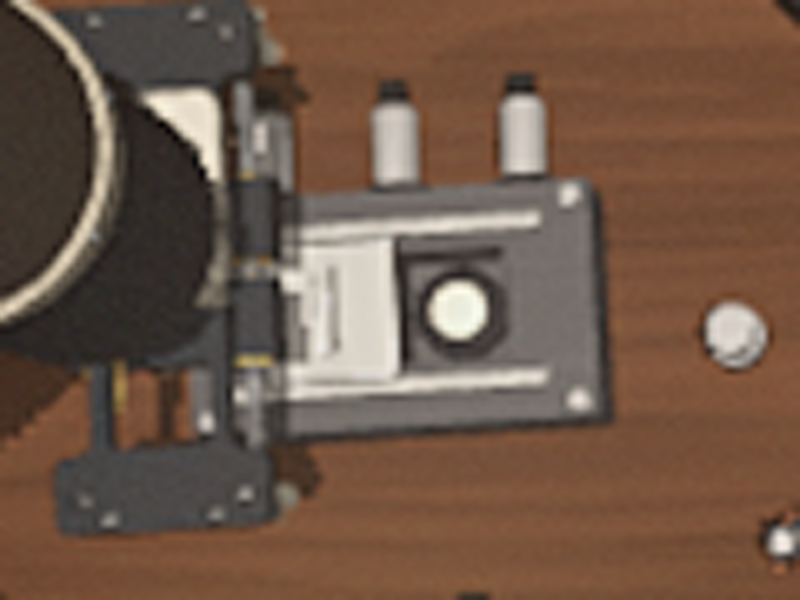

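The well is fully clear: plate edge at (400,300) and key up at (457,308) in the top crop. Now I go down and push the shutter shut.

```bash
python3 -m handwheel '[0,0,-1.5,0,0,0, 0,0,-3,0,0,0, 0,0,-3.7,0,0,0, 0,0,-3.7,0,0,0]'
```

```text
time_s: 10.85
tcp_pos: [0.564, 0.2195, 0.0654]
eef_rot: [179.6, -0.3, -88.0]
contact_force: [0.5, -0.4, -0.3]
gripper_width: 0.0005
```

```bash
python3 -m handwheel '[0,-0.6,0,0,0,0, 0,-1.1,0,0,0,0, 0,-1.5,0,0,0,0, 0,-1.9,0,0,0,0, 0.1,-2.3,0,0,0,0, 0.1,-2.7,0,0,0,0, 0.1,-3.1,0,0,0,0, 0.1,-3.5,0,0,0,0]'
```

```text
time_s: 11.65
tcp_pos: [0.5655, 0.1845, 0.0657]
eef_rot: [179.7, -0.3, -88.0]
contact_force: [1.4, 1.7, 1.4]
gripper_width: 0.0006
```

```bash
python3 -m handwheel '[0,-0.4,0,0,0,0, 0.1,-0.8,0,0,0,0, 0.1,-1.2,0,0,0,0, 0.1,-1.6,0,0,0,0, 0.1,-2,0,0,0,0, 0.1,-2.4,0,0,0,0, 0.1,-2.8,0,0,0,0, 0.1,-2.9,0,0,0,0]'; python3 -m handwheel '[0,-0.1,0,0,0,0, 0,-0.2,0,0,0,0, 0,-0.25,0,0,0,0, 0,-0.25,0,0,0,0]'
```

```text
time_s: 12.45
tcp_pos: [0.5666, 0.1551, 0.0657]
eef_rot: [179.7, -0.3, -88.0]
contact_force: [1.8, 2.7, -0.2]
gripper_width: 0.0005
time_s: 12.85
tcp_pos: [0.5667, 0.1549, 0.0658]
eef_rot: [179.7, -0.1, -88.0]
contact_force: [-2.7, 12.0, -1.4]
gripper_width: 0.0007
```

It stopped at y = 0.1549 with 12 N, about 3 mm before the predicted point. The blade may flare upwards, so I'll back off and look before deciding.

```bash
python3 -m handwheel '[0,0.8,0,0,0,0, 0,2,0.5,0,0,0, 0,3,3,0,0,0, 0,6,6,0,0,0, 0,9,9,0,0,0, 0,12,12,0,0,0, 0,12.5,15,0,0,0, 0,12.5,16,0,0,0]';  python3 -m handwheel '[0,0,0,0,0,0, 0,0,0,0,0,0]'; python3 - <<'E'
from plant import sensors, viewer
import cv2,numpy as np
s=sensors.get_state();print(s["tcp_pos"],s["qd"].round(1))
c=viewer.capture("wrist");np.savez("w5.npz",pos=s["tcp_pos"],rot=s["eef_rot"],**c)
cv2.imwrite("pics/w5.png",cv2.resize(c["img"][0:150,160:360,::-1],(800,600),interpolation=cv2.INTER_CUBIC))
for n in("scene","top"):
    c=viewer.capture(n);np.savez(n+"5.npz",**c);i=c["img"][180:255,295:395,::-1] if n=="scene" else c["img"][135:210,140:240,::-1]
    cv2.imwrite(f"pics/{n}5.png",cv2.resize(i,(800,600),interpolation=cv2.INTER_CUBIC))
E
```

```text
time_s: 13.65
tcp_pos: [0.5677, 0.282, 0.2297]
eef_rot: [180.0, -0.0, -87.9]
contact_force: [0.3, -0.3, -1.6]
gripper_width: 0.0007
time_s: 13.85
tcp_pos: [0.5674, 0.2819, 0.2295]
eef_rot: [180.0, -0.0, -87.9]
contact_force: [-0.6, -0.5, -0.0]
gripper_width: 0.0007
[0.56739491 0.2818841  0.22949118] [-0.4  0.7 -1.2 -0.5  0.3  0.1]
```

View pics/w5.png

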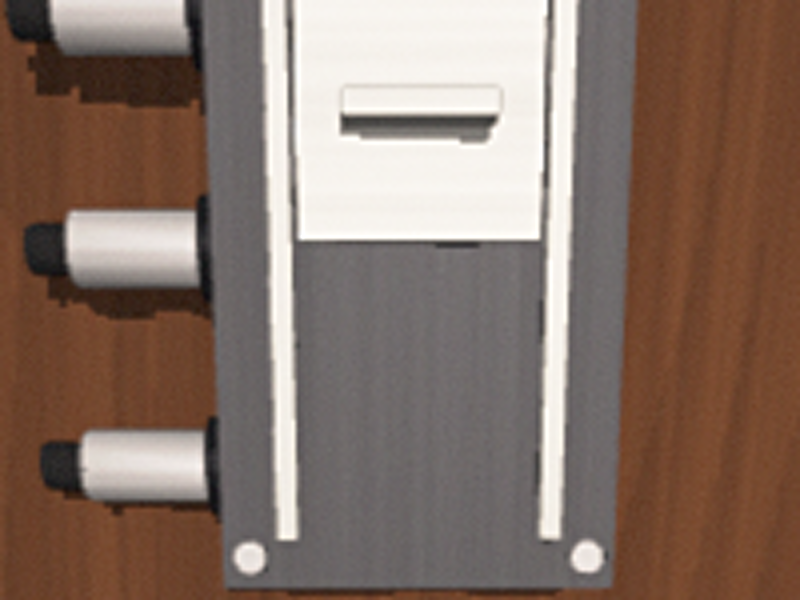

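View pics/scene5.png

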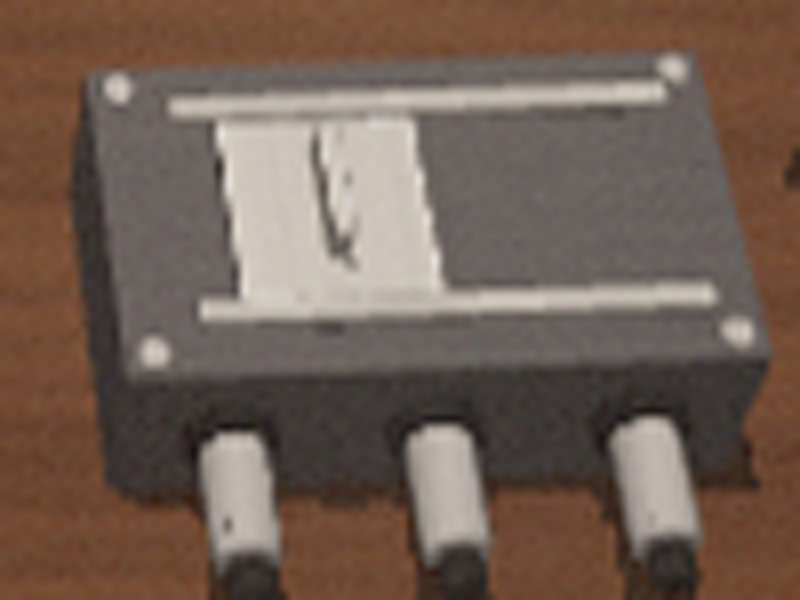

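View pics/top5.png

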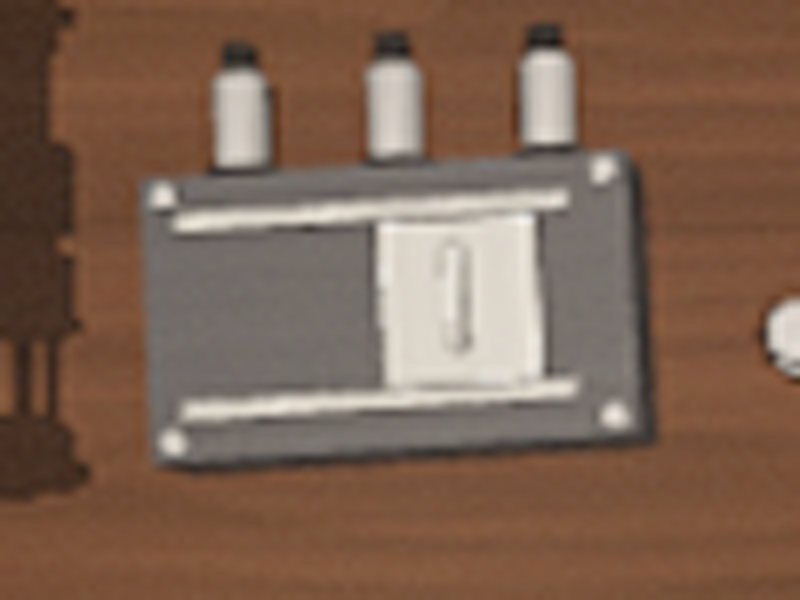

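```bash
python3 - <<'E'
from h import *
for f,pe,tabp,en in(("w2.npz",[(298,336),(541,334)],(421,205),[(218,597),(612,597)]),("w5.npz",[(299,240),(540,240)],(421,100),[(226,588),(610,588)])):
    w=wcam(f);P=lambda p,z:ray(w,px(p,(160,0),4),z)
    e=np.mean([P(p,.058) for p in en],0);q=np.mean([P(p,.0615) for p in pe],0);t=P(tabp,.0755)
    print(f,"plate slide from end",.085-(e-q)[1]-.027+.025,"tab",.085-(e-t)[1]+.025)
# fixed cams, x-y of plate +y edge mid (same camera: change), and vs box centre in that camera
A=[("top",T,(140,135),[(322,225),(326,390)],[(377,222),(385,388)],[(478,222),(486,383)],[(537,215),(543,378)],np.array([.5638,.1639])),("scene",S,(295,180),[(488,113),(522,290)],[(414,117),(442,293)],[(293,120),(322,302)],[(217,123),(243,298)],np.array([.5667,.1669]))]
for n,c,o,p0,p1,m0,m1,b in A:
    f=lambda ps:np.mean([ray(c,px(p,o),.0615)[1] for p in ps])
    print(n,"slide0",(f(p0)+f(m0))/2-b[1]+.025,"now",(f(p1)+f(m1))/2-b[1]+.025)
E
```

```text
w2.npz plate slide from end 0.020263341354576737 tab 0.020848079035989252
w5.npz plate slide from end 0.00016985213612326702 tab 0.00017445121060718355
top slide0 0.020269096120662418 now 0.0002898111997662947
scene slide0 0.020892736935212854 now 7.305977030595129e-05
```

All three cameras put the shutter at 0.0–0.3 mm from shut, so the earlier stop was the end stop and the blade does flare. The arm is clear, so I'm handing in.

```bash
python3 -c "
from plant import r,sensors
s=sensors.get_state();print(s['time_s'],s['contact_force'].round(1),s['tcp_pos'].round(3))
r.close_job()"
```

```text
14.0 [ 0.4 -0.2 -0.7] [0.567 0.281 0.228]
the job is handed in; nothing more can be done
```

The job is handed in at 14.0 s. With the fingers shut, I pushed the dark box's shutter open, held its key down, then pushed the shutter shut again and moved clear.

- **Shutter open:** it met its stop at 5.3 N with almost no further motion, and the camera views then showed the well fully clear.
- **Key:** it was held at z ≈ 0.0362 m for 1.6 s with 10–14 N, against an expected 0.036 m when right down. That is about 0.2 mm short by the arm's own reading, but the stop was stiff and the force well above the 6 N spring. A side force of 4–6 N showed while pressing; I put it down to friction but did not confirm that.
- **Shutter shut:** contact stopped about 3 mm before my prediction, with 12 N. I backed off and checked; three camera views put the slide at 0.1, 0.2 and 0.3 mm, so it is shut. The likely reason is that the fingers are wider above the tips.
- **Clear at the end:** the tool was at z ≈ 0.23 m with no contact force. The path stayed away from the other box and the loose things, though I took no last picture of them.

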